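# Stack salvaged lamp bowls on the leakage tester's post and prove the trip

### The job

Load the leakage tester with the salvaged lamp bowls: nest every one of them upright, fully one inside the other, into a single straight stack standing in the brass cup on top of the contact post. Then press the tester's white test button so that the trip lever drops, and lift the lever fully back up, leaving the stack standing and the other things on the bench where they are.

Things in the scene. Friction and masses are not known exactly. Their poses are not given: they have to be found in the camera images.
- bowl1: one of up to six identical cast aluminium lamp bowls (round, hollow, open on top): 44 mm tall, 32 mm across the foot, 58 mm across the rim, outside nearly upright over the top 11 mm; wall 2.6 mm, solid bottom 16 mm, so a fully nested bowl sits 16 mm above the one it is in; about 90 g. Origin: centre of the underside, z up through the mouth. Absent in some starts
- bowl2: one of up to six identical cast aluminium lamp bowls (round, hollow, open on top): 44 mm tall, 32 mm across the foot, 58 mm across the rim, outside nearly upright over the top 11 mm; wall 2.6 mm, solid bottom 16 mm, so a fully nested bowl sits 16 mm above the one it is in; about 90 g. Origin: centre of the underside, z up through the mouth. Absent in some starts
- bowl3: one of up to six identical cast aluminium lamp bowls (round, hollow, open on top): 44 mm tall, 32 mm across the foot, 58 mm across the rim, outside nearly upright over the top 11 mm; wall 2.6 mm, solid bottom 16 mm, so a fully nested bowl sits 16 mm above the one it is in; about 90 g. Origin: centre of the underside, z up through the mouth. Absent in some starts
- bowl4: one of up to six identical cast aluminium lamp bowls (round, hollow, open on top): 44 mm tall, 32 mm across the foot, 58 mm across the rim, outside nearly upright over the top 11 mm; wall 2.6 mm, solid bottom 16 mm, so a fully nested bowl sits 16 mm above the one it is in; about 90 g. Origin: centre of the underside, z up through the mouth. Absent in some starts
- bowl5: one of up to six identical cast aluminium lamp bowls (round, hollow, open on top): 44 mm tall, 32 mm across the foot, 58 mm across the rim, outside nearly upright over the top 11 mm; wall 2.6 mm, solid bottom 16 mm, so a fully nested bowl sits 16 mm above the one it is in; about 90 g. Origin: centre of the underside, z up through the mouth. Absent in some starts
- bowl6: one of up to six identical cast aluminium lamp bowls (round, hollow, open on top): 44 mm tall, 32 mm across the foot, 58 mm across the rim, outside nearly upright over the top 11 mm; wall 2.6 mm, solid bottom 16 mm, so a fully nested bowl sits 16 mm above the one it is in; about 90 g. Origin: centre of the underside, z up through the mouth. Absent in some starts
- post: fixed contact post: black round foot 90 mm across, thin steel column, narrow brass cup on top that takes the lower part of one bowl: 37 mm across inside at its floor, 50 mm at its lip, lip 26 mm above the floor, floor 70 mm above the table. Origin: centre of its underside
- post_top (a point): centre of the floor of the post's brass cup: where the foot of the lowest bowl comes to rest
- tester: fixed grey leakage tester, a box 150 mm (its x) x 170 mm (its y) x 70 mm tall with a push button and a lever on its top; origin centre of its underside, -x is its front
- test_button_top (a point): centre of the top of the white round push button (26 mm across, 88 mm above the table when out), 80 mm to the -y side of the lever along the tester's y; pressed straight down
- test_button (a joint): travel of the test button, m: 0 out, 0.006 fully in; springs back; takes up to 5 N
- lever_pivot (a point): hinge of the trip lever, axis along the tester's y, 82 mm above the table
- lever_tip (a point): centre of the lever's black cross-bar: 30 mm long along the tester's y, 12 mm thick, 60 mm from the hinge. Up it stands 59 mm above the hinge and 9 mm behind it (tester's +x); dropped it lies 25 mm above and 55 mm in front (tester's -x)
- trip_lever (a joint): angle of the trip lever, rad: 0 fully up (leaning slightly back on its stop), 1.3 dropped forward; past 0.15 it falls forward by its own weight, below that it rests back on its stop; pressing the test button tips it over. About 40 g, hardly any friction
- screwdriver: screwdriver lying flat, about 200 mm long; not part of the job. Origin: middle of its underside
- screw_jar: glass jar, 60 mm across and 70 mm tall; not part of the job. Origin: middle of its underside
- tape_roll: flat black ring, 90 mm across and 22 mm tall; not part of the job. Origin: middle of its underside
- board: small green circuit board, 60 x 40 mm, parts up to 13 mm tall; not part of the job. Origin: middle of its underside
- power_brick: black power supply brick, 110 x 50 x 32 mm; not part of the job. Origin: middle of its underside
- wrench: steel wrench lying flat; not part of the job. Origin: middle of its underside
- drive: steel hard drive, 146 x 100 x 26 mm; not part of the job. Origin: middle of its underside
Things that resemble listed ones, but are neither listed nor needed, are in the scene too. Leave any orange or pink look-alike of the post alone. What is shaped like the bowl5 but purple or red is not meant.

How it is judged:
On the way, in this order (a step that is already met when the one before it is completed fails the run):
1. all the bowls present are nested in one upright stack on the post (horizontal distance between each of bowl1, bowl2, bowl3, bowl4, bowl5, bowl6 and post_top below 0.008 m and angle between each of bowl1, bowl2, bowl3, bowl4, bowl5, bowl6's own z axis and vertical below 0.12 rad and (z of bowl1 in the frame of post_top between -0.004 and 0.004 m or z of bowl1 in the frame of bowl2 between 0.012 and 0.02 m or z of bowl1 in the frame of bowl3 between 0.012 and 0.02 m or z of bowl1 in the frame of bowl4 between 0.012 and 0.02 m or z of bowl1 in the frame of bowl5 between 0.012 and 0.02 m or z of bowl1 in the frame of bowl6 between 0.012 and 0.02 m) and (z of bowl2 in the frame of post_top between -0.004 and 0.004 m or z of bowl2 in the frame of bowl1 between 0.012 and 0.02 m or z of bowl2 in the frame of bowl3 between 0.012 and 0.02 m or z of bowl2 in the frame of bowl4 between 0.012 and 0.02 m or z of bowl2 in the frame of bowl5 between 0.012 and 0.02 m or z of bowl2 in the frame of bowl6 between 0.012 and 0.02 m) and (z of bowl3 in the frame of post_top between -0.004 and 0.004 m or z of bowl3 in the frame of bowl1 between 0.012 and 0.02 m or z of bowl3 in the frame of bowl2 between 0.012 and 0.02 m or z of bowl3 in the frame of bowl4 between 0.012 and 0.02 m or z of bowl3 in the frame of bowl5 between 0.012 and 0.02 m or z of bowl3 in the frame of bowl6 between 0.012 and 0.02 m) and (z of bowl4 in the frame of post_top between -0.004 and 0.004 m or z of bowl4 in the frame of bowl1 between 0.012 and 0.02 m or z of bowl4 in the frame of bowl2 between 0.012 and 0.02 m or z of bowl4 in the frame of bowl3 between 0.012 and 0.02 m or z of bowl4 in the frame of bowl5 between 0.012 and 0.02 m or z of bowl4 in the frame of bowl6 between 0.012 and 0.02 m) and (z of bowl5 in the frame of post_top between -0.004 and 0.004 m or z of bowl5 in the frame of bowl1 between 0.012 and 0.02 m or z of bowl5 in the frame of bowl2 between 0.012 and 0.02 m or z of bowl5 in the frame of bowl3 between 0.012 and 0.02 m or z of bowl5 in the frame of bowl4 between 0.012 and 0.02 m or z of bowl5 in the frame of bowl6 between 0.012 and 0.02 m) and (z of bowl6 in the frame of post_top between -0.004 and 0.004 m or z of bowl6 in the frame of bowl1 between 0.012 and 0.02 m or z of bowl6 in the frame of bowl2 between 0.012 and 0.02 m or z of bowl6 in the frame of bowl3 between 0.012 and 0.02 m or z of bowl6 in the frame of bowl4 between 0.012 and 0.02 m or z of bowl6 in the frame of bowl5 between 0.012 and 0.02 m) and linear speed of each of bowl1, bowl2, bowl3, bowl4, bowl5, bowl6 below 0.03 m/s), for 0.2 s.
2. the test button is pressed in (over 3 mm) while the lever is still up (value of joint test_button above 0.003 m and value of joint trip_lever below 0.7 rad).
3. the lever has dropped (over 1.1 rad) (value of joint trip_lever above 1.1 rad), for 0.1 s.
4. the lever is back up (under 0.1 rad) (value of joint trip_lever below 0.1 rad), for 0.2 s.
At the end, for the whole second after the job is handed in: every bowl present stands upright (within 0.12 rad), its axis within 8 mm of the post's, the lowest on the floor of the post's cup and each other one fully nested 16 mm (within 4 mm) above another, at rest; the lever is up (under 0.1 rad) and the button out (all of step 1 and value of joint trip_lever below 0.1 rad and value of joint test_button below 0.002 m); the robot touches nothing.
It fails at once if one of the other things on the bench is moved more than 5 cm (distance of any of screwdriver, screw_jar, tape_roll, board, power_brick, wrench, drive from where it was at the start of the episode above 0.05 m).
Of bowl1, bowl2, bowl3, bowl4, bowl5, bowl6 only 4 to 6 are there at a start; the rules pass over those that are not, and their reading is None.
At some moment in a run one of bowl1, bowl2, bowl3, bowl4, bowl5, bowl6 may be knocked a few centimetres aside while the robot is not near it.
It also fails if it takes over 210 s, if anything falls off the work surface, if the arm or the gripper's body presses on something with over 40 N, if the wrist force passes 120 N, or if a joint passes its speed limit or range.

### The arm

A 7-joint arm with a two-finger parallel gripper is mounted at the origin on the work surface. World frame = base frame: x ahead of the robot, y to its left, z up, the work surface at z = 0. Lengths are in m, angles in rad, forces in N, time in s.
With the tool pointing down it reaches from about 0.425 to 0.95 m from the base axis. Payload 4.7 kg.
Tool frame: the origin (TCP) lies on the centre line of the jaws, within the pads' length; the fingertips stand robot.nose_length ahead of it and the grasp point (between the pads) lies 8 mm behind it (robot.nose_length is the distance from the TCP to the fingertips, in m); z points along the fingers, y is the line along which they close (so a half turn about z gives the same grasp; the last joint's range is limited). The gripper opens to 85 mm and grips with 20 to 120 N. Pads are 22 mm wide; open, the fingers measure 114 mm over their backs; the gripper's body (76 mm by 85 mm) begins 54 mm behind the grasp point. The pads swing forward as they close: fully open they stand 13 mm farther back than shut.
Start: joints at [-1.349, 0.469, -0.049, 1.532, 0.024, 1.141, -0.082], TCP at [0.167, 0.654, 0.242] pointing down, gripper open.
Joint ranges: [-2.59, 2.59], [-0.33, 1.99], [-1.39, 1.29], [0.1, 2.45], [-1.04, 4.18], [0.21, 1.99], [-2.66, 2.66]. Speed limits (rad/s): [2.57, 2.57, 3.14, 3.14, 3.14, 3.14, 3.14].

### API

Orientations are given as [roll, pitch, yaw] about the fixed x, y, z axes, in that order (R = Rz(yaw) Ry(pitch) Rx(roll)).
In Python, from plant import robot gives the robot as it stands. Calls block until the motion is done:
- robot.goto(position, orientation): joint-space move of the TCP to a pose.
- robot.move_straight(position, vel=0.15, attitude=None, contact_N=None): straight line of the TCP; attitude=None keeps the orientation; vel is the mean speed in m/s. With contact_N (N) it stops when the force on the tool has changed by that much, and returns True; else False.
- robot.move_joints(angles): joint-space move.
- robot.grip(opening, strength=None): opening from 0.0 (shut) to 1.0 (fully open); strength is the grip in N (None keeps the last); returns when the fingers have stopped.
- robot.sleep(seconds).
- robot.inverse_kinematics(position, orientation): joint angles nearest the present ones, or None.
- robot.sense(): the state.
- robot.grab_frame(name): name is "scene" or "top" or "wrist"; returns a dict with "image" (480x640x3 uint8, red, green, blue), "range_z" (480x640 float32, m along the optical axis (not along the pixel's ray), 0 where there is no reading), "fx", "fy", "cx", "cy" (pixels), "R" (3x3) and "t" (3): a world point X has camera coordinates R X + t. Camera axes: x right, y down, z forward; pixel columns grow to the right and rows downward; lengths in m; the calibration is good to about 2 mm. A picture is of the moment at which its call begins.
A pose or a line that the arm cannot do raises robot.IKError and nothing moves.
- robot.close_job(): hands the job in; it is judged then, once.
The state is a dict: "t": time; "joint_pos": joint angles; "joint_velocities": joint speeds; "effort": joint torques, N m; "tcp_pos": TCP position; "tcp_rot": TCP orientation; "wrist_force": force on the tool from outside, world axes, zero at the start; "torque": the same for the moment, N m; "opening": opening from 0.0 (shut) to 1.0 (fully open); "gripper_force": force on a finger pad.
Only numpy, scipy, OpenCV 4.12 (cv2) and the standard library are available. Lean on these libraries where they do the work, as an engineer would, in place of code of your own. Each camera call takes 0.05 s, during which the arm holds its last target. There are 200 camera calls.

## Working session

There is one attempt and no reset: what is moved stays moved. The work goes in short steps, each a Python script; the robot and the scene stay as the last script left them, time stands still between calls to the robot, and variables do not carry over. Pictures are saved under pics/ and viewed, at most 14 in all, crops included, and the job is handed in when it is done.

```bash
mkdir -p pics; ls
python3 - <<'E'
from plant import robot
import cv2,numpy as np
print(robot.sense(),robot.nose_length)
for n in("scene","top"):
    f=robot.grab_frame(n); cv2.imwrite(f"pics/{n}0.png",f["image"][:,:,::-1]); np.savez(f"{n}0.npz",**f)
    print(n,f["fx"],f["cx"],f["cy"],f["R"],f["t"])
E
```

```text
pics
{'t': 0.0, 'joint_pos': array([-1.34890442,  0.46942559, -0.04859695,  1.53370818,  0.02409334,
        1.14097426, -0.08228715]), 'joint_velocities': array([ 0.00038492, -0.00034413,  0.00149286,  0.00124412,  0.00100038,
        0.00042331, -0.00044216]), 'effort': array([ 6.34923367e-07, -5.10308933e+01, -4.69934300e-02, -2.37714028e+01,
        1.04690058e-02,  7.38279341e-03,  6.47147402e-07]), 'tcp_pos': array([0.1673615 , 0.65334094, 0.24126604]), 'tcp_rot': array([-3.13966369e+00,  6.36833085e-05,  2.89084461e+00]), 'wrist_force': array([ 0.00891052, -1.27275021,  0.96215165]), 'torque': array([ 0.02020712, -0.00472794,  0.0305562 ]), 'gripper_force': 0.0, 'opening': 1.003999161013584} 0.011
scene 545.0081850316656 318.47021836605103 229.35537957442344 [[ 0.87494183  0.48409217 -0.0114704 ]
 [ 0.38847635 -0.71587426 -0.58018115]
 [-0.28907251  0.50316878 -0.81440669]] [-0.47427455 -0.14389825  1.9339742 ]
top 493.85593804648806 330.82094697166565 246.23300208325432 [[-0.01210251 -0.99991537  0.00477288]
 [-0.98841707  0.01124092 -0.15134511]
 [ 0.15127865 -0.00654925 -0.98846946]] [0.00980972 0.52912893 1.23804414]
```

View pics/scene0.png

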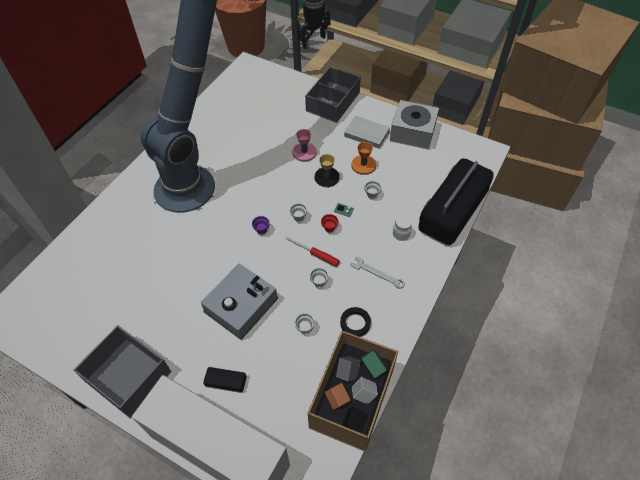

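View pics/top0.png

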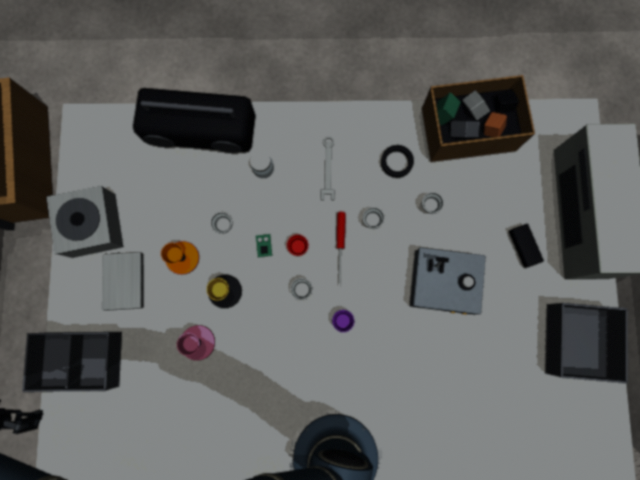

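Candidates: bowls are the grey/aluminium rings in top at (222,223), (302,287), (372,217), (430,203). The red (297,245) and purple (343,320) ones are decoys, and so are the orange (180,257) and pink (196,342) posts. The brass-cup post with the black foot is at (218,289), and the glass jar at (261,163). I'll confirm these in an enlarged crop and measure.

```bash
cat > h.py <<'E'
import numpy as np,cv2
from scipy.optimize import least_squares
def cloud(f):
    v,u=np.mgrid[0:480,0:640]; z=f["range_z"]
    P=np.stack([(u-f["cx"])*z/f["fx"],(v-f["cy"])*z/f["fy"],z],-1)
    W=(P-f["t"])@f["R"]; W[z<=0]=np.nan
    return W
def ring(W,c,zlo,zhi,rad=.045):
    m=(np.hypot(W[...,0]-c[0],W[...,1]-c[1])<rad)&(W[...,2]>zlo)&(W[...,2]<zhi)
    p=W[m]; q=least_squares(lambda s:np.hypot(p[:,0]-s[0],p[:,1]-s[1])-s[2],[*p[:,:2].mean(0),.028],loss='soft_l1',f_scale=.002).x
    return q,len(p),p[:,2].max()
E
python3 - <<'E'
from h import *
f=dict(np.load("top0.npz")); W=cloud(f); s=dict(np.load("scene0.npz")); Ws=cloud(s)
im=[]
for n,(u,v) in dict(b1=(222,223),b2=(302,287),b3=(372,217),b4=(430,203),post=(218,289),jar=(261,163),button=(468,282),lever=(436,264)).items():
    a=W[v-16:v+17,u-16:u+17].reshape(-1,3); hi=a[a[:,2]>.02]; zm=np.nanmax(a[:,2])
    c=hi[hi[:,2]>zm-.012].mean(0)
    print(n,c.round(4),'zmax',round(zm,4),[np.round(ring(w,c,zm-.008,zm+.01)[0],4) for w in (W,Ws)])
    im.append(cv2.resize(f["image"][v-24:v+24,u-24:u+24],(192,192),interpolation=cv2.INTER_CUBIC))
for u,v in [(373,189),(299,212),(319,278),(305,323),(327,170),(402,228),(235,300),(258,285)]:
    im.append(cv2.resize(s["image"][v-24:v+24,u-24:u+24],(192,192),interpolation=cv2.INTER_CUBIC))
I=np.vstack([np.hstack(im[i:i+4]) for i in (0,4,8,12)])
cv2.imwrite("pics/m.png",cv2.resize(I,(600,600))[:,:,::-1])
for u,v in [(420,253),(485,257),(480,313),(410,305)]: print(u,v,W[v,u].round(3))
E
```

```text
b1 [0.5957 0.2925 0.0425] zmax 0.0491 [array([0.5943, 0.2891, 0.0274]), array([0.5952, 0.2869, 0.027 ])]
b2 [0.4204 0.0831 0.0425] zmax 0.0481 [array([0.4199, 0.0818, 0.0273]), array([0.4194, 0.0808, 0.0272])]
b3 [ 0.6054 -0.1064  0.0429] zmax 0.0496 [array([ 0.603 , -0.1068,  0.0274]), array([ 0.6033, -0.1081,  0.0274])]
b4 [ 0.6414 -0.2645  0.0436] zmax 0.051 [array([ 0.6414, -0.2633,  0.0275]), array([ 0.6424, -0.2649,  0.0276])]
post [0.4203 0.2887 0.0939] zmax 0.0998 [array([0.4186, 0.2834, 0.0255]), array([0.4186, 0.2825, 0.0254])]
jar [0.7519 0.1866 0.0696] zmax 0.0762 [array([0.7514, 0.186 , 0.0186]), array([0.7535, 0.1853, 0.0185])]
button [ 0.4295 -0.3308  0.0912] zmax 0.0978 [array([ 0.4293, -0.3308,  0.0085]), array([ 0.4298, -0.3325,  0.009 ])]
lever [ 0.4788 -0.2577  0.146 ] zmax 0.1532 [array([-44.9569,   6.4043,  45.922 ]), array([-133.1379,   29.3761,  136.8647])]
420 253 [ 0.505 -0.222  0.068]
485 257 [ 0.493 -0.386  0.065]
480 313 [ 0.353 -0.363  0.072]
410 305 [ 0.376 -0.198  0.025]
```

View pics/m.png

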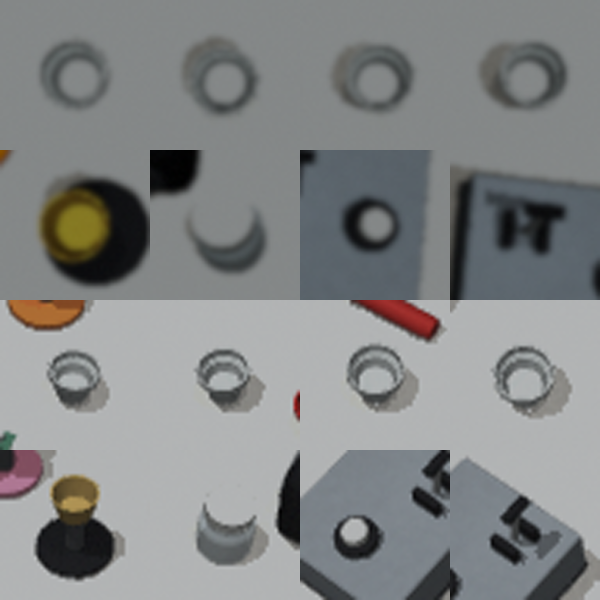

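The crop confirms four upright single bowls (0.594,0.288), (0.420,0.081), (0.603,-0.107), (0.642,-0.264), the brass post at (0.4186,0.283), the button near (0.430,-0.331), and the lever bar near (0.479,-0.258). First I'll calibrate fingertip height on free table, then pick the first bowl.

```bash
cat >> h.py <<'E'
from plant import robot
PI=np.pi
def ang(yaw):   # equivalent half-turn yaws, the one with least joint travel
    return [yaw,yaw+PI,yaw-PI]
def go(p,yaw):
    q0=robot.sense()["joint_pos"]; best=None
    for y in ang(yaw):
        q=robot.inverse_kinematics(list(p),[PI,0,y])
        if q is not None:
            d=np.abs(np.array(q)-q0).max()
            if best is None or d<best[0]: best=(d,y,q)
    if best is None: raise RuntimeError(f"no IK {p} {yaw}")
    robot.move_joints(best[2]); return best[1]
def find(c,zlo=.036,zhi=.06,rad=.06):
    out=[]
    for n in("top","scene"):
        try:
            q,k,_=ring(cloud(robot.grab_frame(n)),c,zlo,zhi,rad)
            if k>40 and abs(q[2]-.0275)<.004: out.append(q[:2])
        except Exception as e: print(n,e)
    print("found",np.round(out,4)); return np.mean(out,0)
def st():
    s=robot.sense(); return dict(t=round(s["t"],1),tcp=s["tcp_pos"].round(4),F=s["wrist_force"].round(1),op=round(s["opening"],3),gf=round(float(s["gripper_force"]),1))
E
python3 - <<'E'
from h import *
go([.64,.11,.15],0.8); robot.grip(.70); 
robot.move_straight([.64,.11,.03],.2)
print(robot.move_straight([.64,.11,-.005],.03,contact_N=4),st())
robot.move_straight([.64,.11,.12],.2); robot.grip(1.0); print(st())
E
```

```text
True {'t': 4.6, 'tcp': array([0.6399, 0.11  , 0.0061]), 'F': array([-1.6,  0.2,  5.6]), 'op': 0.699, 'gf': 2.8}
{'t': 5.7, 'tcp': array([0.6397, 0.1099, 0.1193]), 'F': array([-0.7, -0.8, -0.8]), 'op': 0.999, 'gf': 0.0}
```

```bash
cat >> h.py <<'E'
GZ=.0395; POST=np.array([.4186,.283])
def pick(c,yaw):
    p=find(c); y=go([*p,.15],yaw); robot.grip(1.0)
    robot.move_straight([*p,GZ],.12); robot.grip(.4,30); print("gripped",st())
    robot.move_straight([*p,.2],.2); print("lifted",st()); return y
def place(n,yaw):
    z=GZ+.070+.016*n
    y=go([*POST,max(z+.06,.22)],yaw); robot.move_straight([*POST,z+.012],.15)
    print("contact",robot.move_straight([*POST,z-.003],.02,contact_N=5),"want",z,st())
    robot.grip(.9); robot.sleep(.3); robot.move_straight([*POST,z+.12],.2); print("placed",st())
def check(n):
    for k in("top","scene"):
        q,m,_=ring(cloud(robot.grab_frame(k)),POST,.114+.016*n-.006,.114+.016*n+.012); print(k,q.round(4),m)
E
python3 - <<'E'
from h import *
pick([.42,.081],PI/4); place(0,PI/4)
go([.55,.0,.3],PI/4); check(0)
f=robot.grab_frame("scene"); cv2.imwrite("pics/p1.png",cv2.resize(f["image"][120:340,220:440],(660,660))[:600,:,::-1])
E
```

```text
found [[0.4197 0.0819]
 [0.4196 0.0802]]
gripped {'t': 8.4, 'tcp': array([0.4201, 0.0812, 0.0403]), 'F': array([-1.3, -0.8,  7.3]), 'op': 0.65, 'gf': 30.2}
lifted {'t': 9.3, 'tcp': array([0.4187, 0.081 , 0.1991]), 'F': array([ 1. , -0.1, -0.7]), 'op': 0.651, 'gf': 31.9}
contact True want 0.10950000000000001 {'t': 11.6, 'tcp': array([0.4186, 0.2831, 0.1104]), 'F': array([-0.5,  0. ,  5.1]), 'op': 0.651, 'gf': 32.4}
placed {'t': 12.9, 'tcp': array([0.4178, 0.2827, 0.2286]), 'F': array([ 0.5, -0.5, -0.6]), 'op': 0.901, 'gf': 0.0}
top [0.4183 0.283  0.0273] 96
scene [-0.6935 -0.3078  1.2847] 5
```

View pics/p1.png

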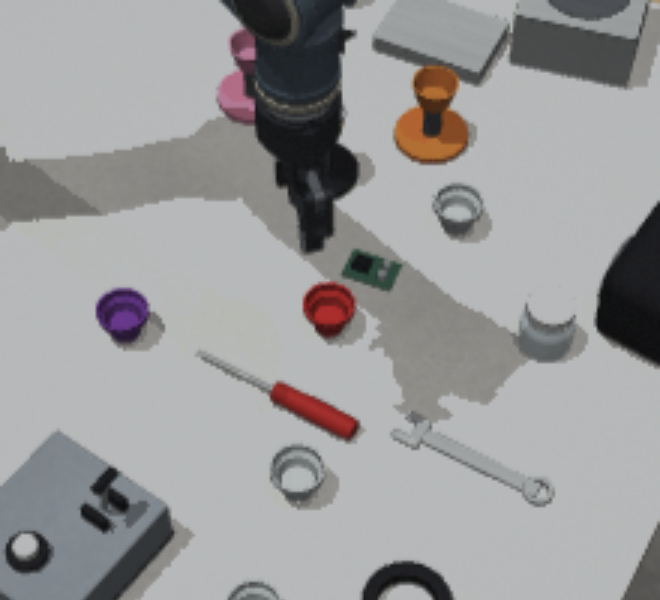

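The arm hides the post in this picture. The remaining bowls stand undisturbed at crop (458,205), (298,473) and (255,592), and the top view's ring fit shows the first bowl centred at seated height. Next is b1.

Run:
```python
from h import *
pick([.594,.288],PI/4); place(1,PI/4)
go([.6,-.05,.3],PI/4); check(1)
```

```text
found [[0.5944 0.2891]
 [0.5949 0.2883]]
gripped {'t': 17.4, 'tcp': array([0.5952, 0.2889, 0.0408]), 'F': array([-1.8, -1. ,  5.1]), 'op': 0.665, 'gf': 31.5}
lifted {'t': 18.3, 'tcp': array([0.5936, 0.2886, 0.1985]), 'F': array([ 0.7,  0.6, -1.8]), 'op': 0.664, 'gf': 32.1}
contact True want 0.1255 {'t': 20.3, 'tcp': array([0.4185, 0.2833, 0.1267]), 'F': array([ 0.8, -0.8,  4.7]), 'op': 0.665, 'gf': 32.5}
placed {'t': 21.7, 'tcp': array([0.4178, 0.2828, 0.2446]), 'F': array([-0.6,  0.2, -0.5]), 'op': 0.897, 'gf': 0.0}
top [0.4183 0.2834 0.0272] 98h.py:10: RuntimeWarning: Mean of empty slice.
  p=W[m]; q=least_squares(lambda s:np.hypot(p[:,0]-s[0],p[:,1]-s[1])-s[2],[*p[:,:2].mean(0),.028],loss='soft_l1',f_scale=.002).x
  ret = um.true_divide(
Traceback (most recent call last):
  File "h.py", line 47, in check
    q,m,_=ring(cloud(robot.grab_frame(k)),POST,.114+.016*n-.006,.114+.016*n+.012); print(k,q.round(4),m)
          ~~~~^^^^^^^^^^^^^^^^^^^^^^^^^^^^^^^^^^^^^^^^^^^^^^^^^^^^^^^^^^^^^^^^^^^
  File "h.py", line 10, in ring
    p=W[m]; q=least_squares(lambda s:np.hypot(p[:,0]-s[0],p[:,1]-s[1])-s[2],[*p[:,:2].mean(0),.028],loss='soft_l1',f_scale=.002).x
              ~~~~~~~~~~~~~^^^^^^^^^^^^^^^^^^^^^^^^^^^^^^^^^^^^^^^^^^^^^^^^^^^^^^^^^^^^^^^^^^^^^^^^^^^^^^^^^^^^^^^^^^^^^^^^^^^^^
ValueError: Initial guess is outside of provided bounds
```

```bash
sed -i 's/for k in("top","scene"):/for k in("top",):/' h.py
python3 - <<'E'
from h import *
go([.5,.25,.32],PI/2)
pick([.603,-.107],PI/2); place(2,PI/2)
go([.6,.1,.35],PI/2); check(2); print(find([.642,-.264]))
E
```

```text
found [[ 0.6029 -0.1066]
 [ 0.6027 -0.1079]]
gripped {'t': 27.8, 'tcp': array([ 0.6035, -0.1073,  0.0404]), 'F': array([-0.6,  0.2,  5.6]), 'op': 0.648, 'gf': 31.4}
lifted {'t': 28.7, 'tcp': array([ 0.6019, -0.1067,  0.1986]), 'F': array([-0.4,  0.1, -1.2]), 'op': 0.65, 'gf': 32.0}
contact True want 0.14150000000000001 {'t': 31.5, 'tcp': array([0.4185, 0.2832, 0.1423]), 'F': array([-1.2,  0.1,  5.3]), 'op': 0.649, 'gf': 32.6}
placed {'t': 32.9, 'tcp': array([0.4178, 0.2829, 0.2606]), 'F': array([-0. , -0.6, -0.5]), 'op': 0.9, 'gf': 0.0}h.py:10: RuntimeWarning: Mean of empty slice.
  p=W[m]; q=least_squares(lambda s:np.hypot(p[:,0]-s[0],p[:,1]-s[1])-s[2],[*p[:,:2].mean(0),.028],loss='soft_l1',f_scale=.002).x
  ret = um.true_divide(
Traceback (most recent call last):
  File "h.py", line 47, in check
    q,m,_=ring(cloud(robot.grab_frame(k)),POST,.114+.016*n-.006,.114+.016*n+.012); print(k,q.round(4),m)
          ~~~~^^^^^^^^^^^^^^^^^^^^^^^^^^^^^^^^^^^^^^^^^^^^^^^^^^^^^^^^^^^^^^^^^^^
  File "h.py", line 10, in ring
    p=W[m]; q=least_squares(lambda s:np.hypot(p[:,0]-s[0],p[:,1]-s[1])-s[2],[*p[:,:2].mean(0),.028],loss='soft_l1',f_scale=.002).x
              ~~~~~~~~~~~~~^^^^^^^^^^^^^^^^^^^^^^^^^^^^^^^^^^^^^^^^^^^^^^^^^^^^^^^^^^^^^^^^^^^^^^^^^^^^^^^^^^^^^^^^^^^^^^^^^^^^^
ValueError: Initial guess is outside of provided bounds
```

Run:
```python
from h import *
go([.5,-.1,.35],PI/2)
f=robot.grab_frame("top"); cv2.imwrite("pics/t3.png",f["image"][:,:,::-1])
W=cloud(f)
m=(np.hypot(W[...,0]-.4186,W[...,1]-.283)<.06)&(W[...,2]>.09); print(m.sum(),np.histogram(W[m][:,2],8))
check(2); find([.642,-.264])
```

```text
549 (array([  1,   4,  29, 189,  74, 117,  62,  73]), array([0.09154386, 0.09897585, 0.10640783, 0.11383981, 0.12127179,
       0.12870378, 0.13613576, 0.14356774, 0.15099973]))
top [0.4185 0.2828 0.0272] 99
top Initial guess is outside of provided bounds
found [[ 0.6074 -0.2343]]h.py:10: RuntimeWarning: Mean of empty slice.
  p=W[m]; q=least_squares(lambda s:np.hypot(p[:,0]-s[0],p[:,1]-s[1])-s[2],[*p[:,:2].mean(0),.028],loss='soft_l1',f_scale=.002).x
  ret = um.true_divide(
```

View pics/t3.png

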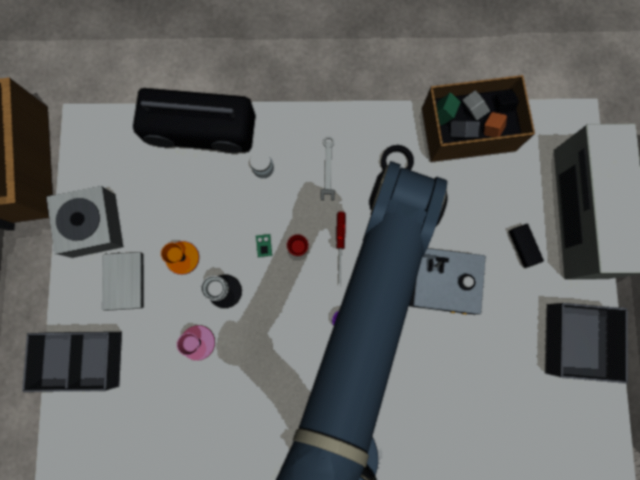

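The stack of three is centred at (215,287). The last bowl has probably been knocked, but the arm hides it here. I'll clear the arm and look again.

Run:
```python
from h import *
go([.5,.25,.35],PI/2)
p=find([.6074,-.2343]); 
a=[]
for n in("top","scene"):
    f=robot.grab_frame(n); c=f["R"]@[*p,.03]+f["t"]; u,v=int(f["fx"]*c[0]/c[2]+f["cx"]),int(f["fy"]*c[1]/c[2]+f["cy"])
    a.append(cv2.resize(f["image"][v-40:v+40,u-40:u+40],(400,400),interpolation=cv2.INTER_CUBIC))
cv2.imwrite("pics/b4.png",np.hstack(a)[:,:,::-1])
```

```text
found [[ 0.6073 -0.2324]
 [ 0.6076 -0.2339]]
```

View pics/b4.png

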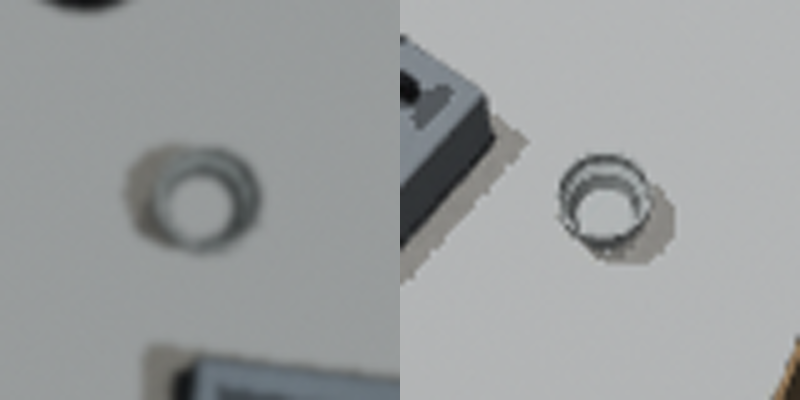

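The knocked bowl is upright at (0.607,-0.233), crop (210,200) and (605,200). I'll pick it with the fingers along y, away from the tester, then take a wrist view of the tester.

Run:
```python
from h import *
pick([.6074,-.2335],0); place(3,0)
go([.48,.0,.3],0); check(3)
y=go([.44,-.30,.33],0); robot.sleep(.3); f=robot.grab_frame("wrist"); print(y,st(),f["fx"],f["R"],f["t"])
np.savez("w.npz",**f); cv2.imwrite("pics/w.png",f["image"][:,:,::-1])
```

```text
found [[ 0.6072 -0.2323]
 [ 0.6073 -0.234 ]]
gripped {'t': 40.4, 'tcp': array([ 0.6078, -0.2332,  0.0407]), 'F': array([-1. ,  1.1,  5.6]), 'op': 0.651, 'gf': 31.6}
lifted {'t': 41.3, 'tcp': array([ 0.6065, -0.2324,  0.1985]), 'F': array([ 0.6, -0.6, -2.1]), 'op': 0.654, 'gf': 32.0}
contact True want 0.15750000000000003 {'t': 44.4, 'tcp': array([0.4187, 0.283 , 0.1585]), 'F': array([-0.9, -0.7,  5.4]), 'op': 0.654, 'gf': 32.6}
placed {'t': 45.8, 'tcp': array([0.4178, 0.2828, 0.2766]), 'F': array([ 0.2, -0.5, -0.4]), 'op': 0.902, 'gf': 0.0}
top [0.4184 0.2824 0.0274] 103
0 {'t': 48.4, 'tcp': array([ 0.4404, -0.2993,  0.33  ]), 'F': array([0.4, 0. , 0.2]), 'op': 0.9, 'gf': 0.0} 421.86849033211644 [[ 8.38943254e-04 -9.99998708e-01 -1.37150203e-03]
 [-9.48292055e-01 -1.23087503e-03  3.17396698e-01]
 [-3.17397976e-01  1.03430666e-03 -9.48291862e-01]] [-0.29898389  0.34959699  0.6046754 ]
```

View pics/w.png

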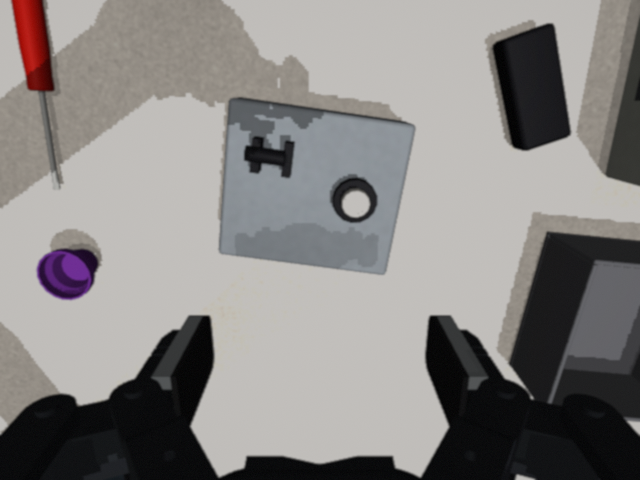

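The wrist view shows the tester, with the lever's cross-bar about (268,156) between its hinge lugs and the white button at (355,203).

Run:
```python
from h import *
f=dict(np.load("w.npz")); W=cloud(f)
for n,(x,y) in dict(top=(.478,-.258),but=(.43,-.331)).items():
    pass
R=lambda m:W[m]
r=np.zeros((480,640),bool); r[120:190,230:310]=1
for lo,hi in((.075,.1),(.1,.13),(.13,.16)):
    p=W[r&(W[...,2]>lo)&(W[...,2]<hi)]; print(lo,len(p),p.min(0).round(4) if len(p) else'',p.max(0).round(4) if len(p) else'',p.mean(0).round(4) if len(p) else '')
wh=(f["image"].min(-1)>185); b=np.zeros_like(r); b[175:225,330:380]=1
p=W[b&wh&(W[...,2]>.08)]; print("button",len(p),p.mean(0).round(4),np.median(p[:,2]))
# tester top rectangle
m=(W[...,2]>.06)&(W[...,2]<.078)&(np.arange(480)[:,None]<300); m[:, :200]=0;m[:,430:]=0
h=W[m]; rc=cv2.minAreaRect((h[:,:2]*1000).astype(np.float32)); print(rc,np.median(h[:,2]))
x,y=230,130
cv2.imwrite("pics/lv.png",cv2.resize(f["image"][110:200,215:335],(800,600),interpolation=cv2.INTER_CUBIC)[:,:,::-1])
```

```text
0.075 544 [ 0.4566 -0.2763  0.0752] [ 0.4909 -0.2367  0.0927] [ 0.4737 -0.2597  0.0892]
0.1 0   
0.13 661 [ 0.4753 -0.2732  0.1378] [ 0.4901 -0.2429  0.1501] [ 0.483  -0.2581  0.1463]
button 392 [ 0.4333 -0.3312  0.0924] 0.09245937282221697
((438.3660888671875, -292.01800537109375), (170.44650268554688, 150.00543212890625), 82.09979248046875) 0.07040885672816045
```

View pics/lv.png

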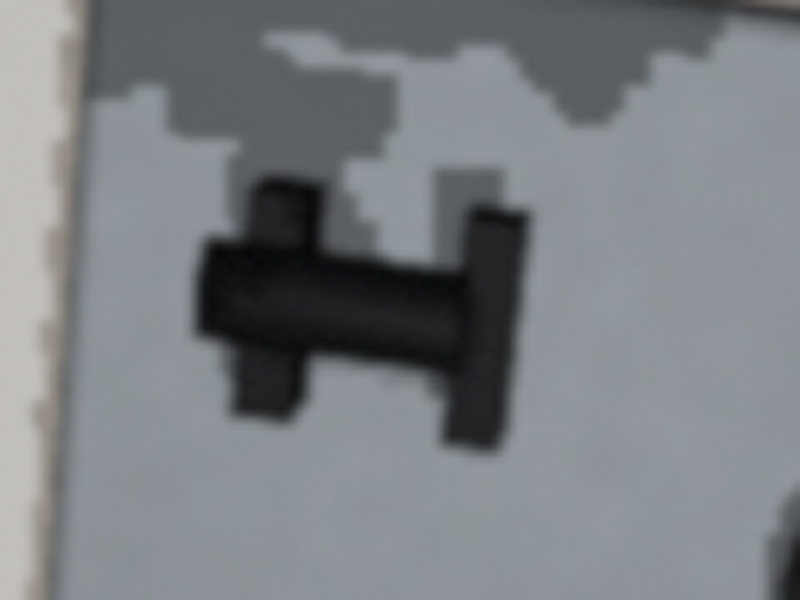

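Run:
```python
from h import *
B=[.4333,-.3312]; yaw=-.138
robot.grip(0.0,30)
go([*B,.16],yaw); robot.move_straight([*B,.104],.1)
print(robot.move_straight([*B,.092],.02,contact_N=10),st())
robot.sleep(.3); robot.move_straight([*B,.2],.15); robot.sleep(.5)
go([.40,-.30,.33],0); robot.sleep(.2); f=robot.grab_frame("wrist"); np.savez("w2.npz",**f); W=cloud(f)
X=np.array([np.cos(yaw),np.sin(yaw)]);Y=np.array([-X[1],X[0]]); H=np.array([.4741,-.2568])
d=W[...,:2]-H; a=d@X; b=d@Y
m=(abs(b)<.03)&(a>-.08)&(a<.03)&(W[...,2]>.094)
p=W[m]; print(len(p),"along x",a[m].min(),a[m].max(),"y",b[m].min(),b[m].max(),"z",p[:,2].min(),p[:,2].max())
v,u=np.where(m); print(u.mean(),v.mean()); v,u=int(v.mean()),int(u.mean())
cv2.imwrite("pics/w2.png",cv2.resize(f["image"][max(v-60,0):v+60,max(u-80,0):u+80],(800,600))[:,:,::-1])
q=(abs(a)<.08)&(abs(b)<.1)
```

```text
True {'t': 51.0, 'tcp': array([ 0.4337, -0.3318,  0.0971]), 'F': array([-1.7,  2.2,  8.4]), 'op': 0.0, 'gf': 4.1}
13397 along x -0.07985875366680784 -0.011403643731339598 y -0.029998990321410086 0.015110539622257458 z 0.09400451500561147 0.39978426877921
167.90968127192656 419.3228334701799
```

View pics/w2.png

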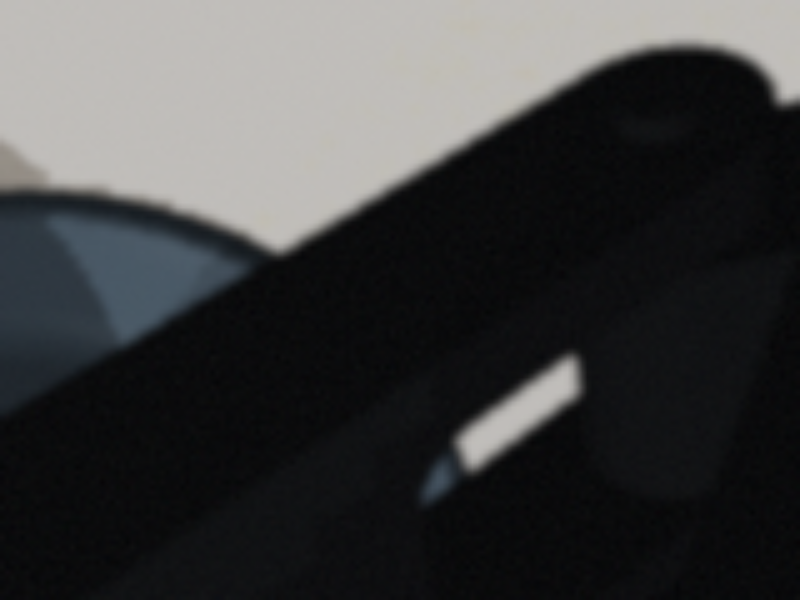

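That crop caught the gripper itself, so I'll use the full frame.

Run:
```python
from h import *
f=dict(np.load("w2.npz")); W=cloud(f); yaw=-.138
X=np.array([np.cos(yaw),np.sin(yaw)]);Y=np.array([-X[1],X[0]]); H=np.array([.4741,-.2568])
d=W[...,:2]-H; a=d@X; b=d@Y
for lo,hi in((.094,.125),(.13,.16)):
    m=(abs(b)<.025)&(a>-.08)&(a<.03)&(W[...,2]>lo)&(W[...,2]<hi)
    if m.sum(): print(lo,m.sum(),a[m].min(),a[m].max(),b[m].min(),b[m].max(),W[m][:,2].max(),W[m].mean(0))
I=f["image"]; cv2.imwrite("pics/w3.png",cv2.resize(I[60:300,180:500],(800,600))[:,:,::-1])
```

```text
0.094 900 -0.06131630709691618 -0.011403643731339598 -0.014809735905507219 0.015110539622257458 0.11473959429777437 [ 0.42864462 -0.25056473  0.10707164]
```

View pics/w3.png

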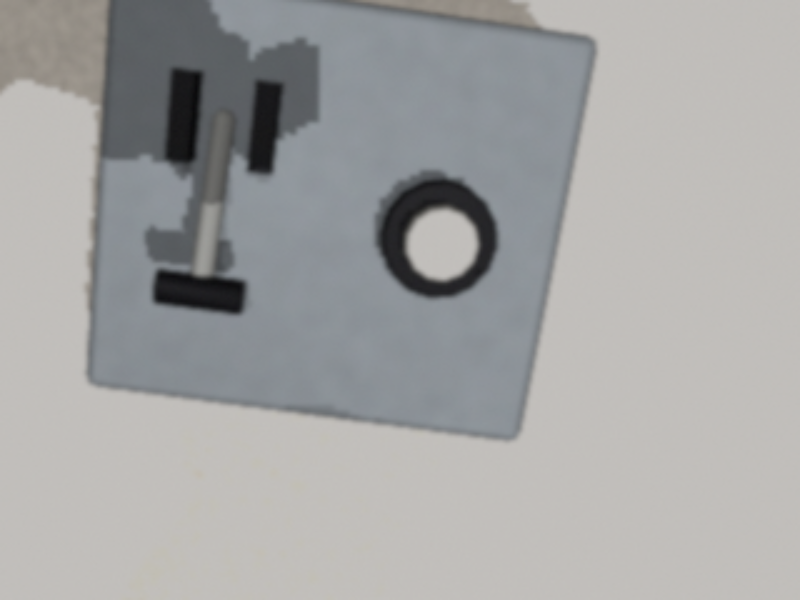

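The lever is down, with its bar at crop (200,292). The press stopped on contact at TCP 0.0971, so I'll check how deep that was with a two-threshold probe. With the lever already down, this is harmless.

Run:
```python
from h import *
B=[.4333,-.3312]; yaw=-.138
go([*B,.16],yaw); robot.move_straight([*B,.108],.1); robot.sleep(.3); print(st())
for c in(2,):
    print(robot.move_straight([*B,.093],.01,contact_N=c),st())
for z in np.arange(.102,.0925,-.001):
    if z<robot.sense()["tcp_pos"][2]:
        robot.move_straight([*B,z],.02); robot.sleep(.15); s=st(); print(round(z,4),s["tcp"][2],s["F"][2])
        if s["F"][2]>18: break
robot.move_straight([*B,.2],.15)
```

```text
{'t': 55.2, 'tcp': array([ 0.4335, -0.3314,  0.1084]), 'F': array([ 0.8, -0.4, -0.6]), 'op': 0.003, 'gf': 0.0}
True {'t': 56.0, 'tcp': array([ 0.4333, -0.3312,  0.1013]), 'F': array([-0.1, -1.3,  1.5]), 'op': 0.002, 'gf': 1.2}
0.101 0.101 2.5
0.1 0.1001 3.5
0.099 0.099 4.2
0.098 0.098 4.1
0.097 0.0971 5.1
0.096 0.097 13.4
0.095 0.0968 21.0
```

The first press did bottom the button (stop at 0.097, first contact at about 0.1025). Now I'll grip the bar by its ends and swing it up along its arc.

Run:
```python
from h import *
yaw=-.138; X=np.array([np.cos(yaw),np.sin(yaw)]); H=np.array([.4741,-.2568])
P=lambda th:[*(H+.06*np.sin(.15-th)*X),.082+.06*np.cos(.15-th)-.002]
robot.grip(.75)
p=P(1.3); go([p[0],p[1],.2],yaw); robot.move_straight(p,.08); print(st())
robot.grip(.0,20); print(st())
for th in np.linspace(1.3,.02,10)[1:]: robot.move_straight(P(th),.08)
print(st()); robot.sleep(.2); robot.grip(.75); robot.sleep(.3)
p=P(.02); robot.move_straight([p[0],p[1],.26],.1)
go([.38,-.28,.33],0); robot.sleep(.3); f=robot.grab_frame("wrist"); W=cloud(f)
Y=np.array([-X[1],X[0]]); d=W[...,:2]-H; a=d@X; b=d@Y
for lo,hi in((.094,.125),(.13,.16)):
    m=(abs(b)<.025)&(a>-.08)&(a<.03)&(W[...,2]>lo)&(W[...,2]<hi)
    if m.sum(): print(lo,m.sum(),a[m].min(),a[m].max(),W[m][:,2].max(),W[m].mean(0))
check(3)
I=f["image"]; s=robot.grab_frame("scene")["image"]
cv2.imwrite("pics/e.png",np.hstack([cv2.resize(I[40:280,180:420],(400,400)),cv2.resize(s[120:320,200:400],(400,400))])[:,:,::-1])
```

```text
{'t': 62.1, 'tcp': array([ 0.4202, -0.2495,  0.1049]), 'F': array([-0.9,  0.2,  0.3]), 'op': 0.75, 'gf': 0.0}
{'t': 62.5, 'tcp': array([ 0.42  , -0.2494,  0.1048]), 'F': array([-0.6,  1. ,  2.5]), 'op': 0.343, 'gf': 21.9}
{'t': 64.8, 'tcp': array([ 0.482 , -0.2579,  0.1396]), 'F': array([-1.8,  0.3,  4.3]), 'op': 0.342, 'gf': 20.2}
0.13 769 -0.005591940204687749 0.0063169957568670505 0.15062629750591347 [ 0.4743918  -0.25678407  0.14708477]
top [0.4184 0.2824 0.0273] 103
```

View pics/e.png

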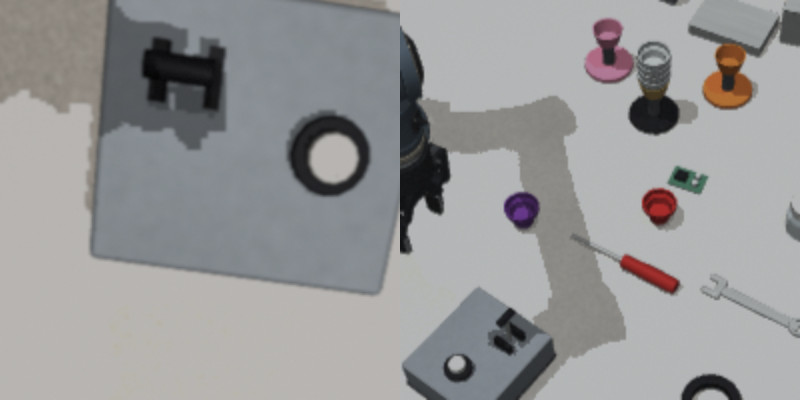

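The stack stands straight at (655,65) and the lever is up, but the bar reads about 8 mm further forward than at the start. I'll re-measure from the original viewpoint.

Run:
```python
from h import *
go([.44,-.30,.33],0); robot.sleep(.3)
f0=dict(np.load("w.npz"))
for f in (f0,robot.grab_frame("wrist")):
    W=cloud(f); r=np.zeros((480,640),bool); r[120:190,230:310]=1
    p=W[r&(W[...,2]>.13)&(W[...,2]<.16)]; print(len(p),p.min(0).round(4),p.max(0).round(4),p.mean(0).round(4))
    h=W[(W[...,2]>.06)&(W[...,2]<.078)&(np.arange(480)[:,None]<300)]; print(h.mean(0))
print(st())
```

```text
661 [ 0.4753 -0.2732  0.1378] [ 0.4901 -0.2429  0.1501] [ 0.483  -0.2581  0.1463]
[ 0.4402591  -0.3008396   0.07032598]
636 [ 0.4671 -0.2721  0.1385] [ 0.4821 -0.2417  0.1506] [ 0.4752 -0.2571  0.147 ]
[ 0.44022927 -0.30113497  0.07033543]
{'t': 68.8, 'tcp': array([ 0.4396, -0.2999,  0.3304]), 'F': array([-0. ,  0.6, -1. ]), 'op': 0.747, 'gf': 0.0}
```

The bar's reading puts the lever at about 0.13 rad, just short of its stop. I'll push it back with closed fingers from the front.

Run:
```python
from h import *
yaw=-.138; X=np.array([np.cos(yaw),np.sin(yaw)]); H=np.array([.4741,-.2568])
robot.grip(0.,20)
A=lambda a,z=.146:[*(H+a*X),z]
go(A(-.05,.22),yaw); robot.move_straight(A(-.05),.1); robot.sleep(.2)
print(robot.move_straight(A(.0),.03,contact_N=4),st(),(robot.sense()["tcp_pos"][:2]-H)@X)
robot.sleep(.3); robot.move_straight(A(-.05),.05); robot.move_straight(A(-.05,.25),.1)
go([.44,-.30,.33],0); robot.grip(.75); robot.sleep(.3)
W=cloud(robot.grab_frame("wrist")); r=np.zeros((480,640),bool); r[120:190,230:310]=1
p=W[r&(W[...,2]>.13)&(W[...,2]<.16)]; print(len(p),p.min(0).round(4),p.max(0).round(4),p.mean(0).round(4))
go([.5,-.05,.35],0); check(3)
```

```text
True {'t': 72.4, 'tcp': array([ 0.464 , -0.2552,  0.1454]), 'F': array([-0.1,  1. , -0.2]), 'op': 0.001, 'gf': 0.0} -0.01019807135831602
650 [ 0.4747 -0.2731  0.14  ] [ 0.4898 -0.2427  0.1496] [ 0.483  -0.2582  0.1463]
top [0.4184 0.2824 0.0272] 105
```

The lever is back exactly at its starting reading (0.483), the stack is intact, and the arm is clear. Handing in.

```bash
python3 -c "
from plant import robot
print(robot.sense()['t'],robot.close_job())"
```

```text
the job is handed in; nothing more can be done
77.2917 None
```

I handed the job in at 77 s, but the hand-in returned no verdict: all four bowls are nested upright on the brass post, the button was pressed fully in and the lever dropped, and the lever is back at its starting position.

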